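# Set up the coffee grinder for today's beans

### The job

Set up the coffee grinder for today's beans: turn the grind dial until its pointer lines up with the black index tab on the scale collar, stand the open, handleless steel dosing cup upright and centred on the round cup rest, and swing the chute over it, fully home against its stop. Never tip the cup over, and leave the mug, the shaker and the tamper where they stand.

Things in the scene. Friction and masses are not known exactly. Their poses are not given: they have to be found in the camera images.
- grinder: Fixed coffee grinder on a 20 mm foot plate, 150 mm deep (x), 465 mm wide (y). Origin on the table below the cup rest's centre; x points to its back, y towards the dial. Dial deck 120 x 120 mm, 50 mm high, centred at y = +140 mm. White motor housing from y = -135 to -265 mm, x = -50 to +90 mm, 195 mm high; hopper above it up to 300 mm.
- dial (a joint): Angle of the grind dial about its vertical axis, rad; grows counter-clockwise seen from above; at 0 the pointer points along the grinder's -x axis (its front); it turns from -2.1 to 2.1 and stays where it is left.
- dial_grip (a point): Point on the dial's axis at the height to grip (86 mm above the table). The dial is a black disc of radius 40 mm, its top 62 mm above the table, with an upright grip bar across it, 56 mm long, 14 mm thick, rising from 62 to 92 mm above the table; the bar lies along the pointer direction.
- pointer_tip (a point): Just off the end of the dial's small white pointer tongue, 42 mm from the dial axis, 63 mm above the table; it turns with the dial. A white line on top of the bar runs to the same end.
- tab_tip (a point): Inner end of the fixed black index tab (T-shaped, 6 mm wide, its outer head 20 mm wide, 8 mm tall, top 64 mm above the table) on the scale collar around the dial, 42 mm from the dial axis, where the pointer tip must come.
- cup: Dosing cup: loose, plain open stainless cup without handle, 75 mm tall, 54 mm across at the foot, 56 mm at the rim, wall 3 mm, about 140 g. Origin at the centre of its underside, z up the cup.
- rest (a point): Centre of the top of the round steel cup rest, 80 mm across, 23 mm above the table.
- chute (a joint): Angle of the swing chute about its vertical hinge, rad; 0 is parked (arm along the grinder's -x axis), grows clockwise seen from above, 1.571 is fully home against its stop, the mouth over the cup rest (arm along +y). It stays where it is left.
- chute_hinge (a point): Hinge axis of the chute, 120 mm above the table.
- chute_knob (a point): Point to grip on the chute's upright round black knob (16 mm thick, from 132 to 166 mm above the table; this point is 156 mm above it), 95 mm from the hinge axis, straight above the chute's mouth. The mouth's underside is 107 mm above the table.
- mug: Bystander: loose steel mug with a handle at its +y side, 76 mm across, 85 mm tall; origin at the centre of its underside.
- shaker: Bystander: loose closed steel shaker with a domed lid, 68 mm across, 122 mm tall; origin at the centre of its underside.
- tamper: Bystander: loose steel tamper standing on its 58 mm foot, 85 mm tall; origin at the centre of its underside.
Mind the look-alikes: they are no part of the job. Leave any purple look-alike of the cup alone.

How it is judged (in metres and radians):
At the end, for the whole second after the job is handed in: The dial's pointer tip is within 4 mm (about 5 degrees) of the index tab's inner end, seen from above; the dosing cup stands upright and still on the cup rest, within 12 mm of its centre; the chute is home, within 0.07 rad of its stop (horizontal distance between pointer_tip and tab_tip below 0.004 m and horizontal distance between cup and rest below 0.012 m and z of cup in the frame of rest between -0.004 and 0.004 m and angle between cup's own z axis and vertical below 0.1 rad and linear speed of cup below 0.02 m/s and value of joint chute above 1.5 rad); the robot touches nothing.
It fails at once if the dosing cup is tipped over (angle between cup's own z axis and vertical above 0.7 rad).
It fails at once if the mug, shaker or tamper is moved by more than 30 mm (distance of any of mug, shaker, tamper from where it was at the start of the episode above 0.03 m).
It also fails if it takes over 72 s, if anything falls off the work surface, if the arm or the gripper's body presses on something with over 40 N, if the wrist force passes 120 N, or if a joint passes its speed limit or range.

### The arm

A 6-joint arm with a two-finger parallel gripper is mounted at the origin on the work surface. World frame = base frame: x ahead of the robot, y to its left, z up, the work surface at z = 0. Lengths are in mm, angles in rad, forces in N, time in s.
With the tool pointing down it reaches from about 225 to 875 mm from the base axis. Payload 3.4 kg.
Tool frame: the origin (TCP) lies midway between the tips of the shut fingers; the grasp point (between the pads) lies 19 mm behind it; z points along the fingers, y is the line along which they close (so a half turn about z gives the same grasp; the last joint's range is limited). The gripper opens to 85 mm and grips with 20 to 120 N. Pads are 22 mm wide; open, the fingers measure 114 mm over their backs; the gripper's body (76 mm by 85 mm) begins 54 mm behind the grasp point. The pads swing forward as they close: fully open they stand 13 mm farther back than shut.
Start: joints at [1.091, 0.276, 1.505, -0, 1.361, -0.121], TCP at [201.93, 538.412, 231.328] pointing down, gripper open.
Joint ranges: [-2.89, 2.89], [-0.75, 2.08], [0.22, 2.7], [-1.18, 4.32], [0.11, 2.71], [-2.7, 2.7]. Speed limits (rad/s): [2.57, 2.57, 3.14, 3.14, 3.14, 3.14].

### API

Orientations are given as a 3x3 rotation matrix whose columns are the frame's x, y, z axes.
In Python, from plant import status, viewer, order gives the robot as it stands.
- The arm moves only by the shell command python3 -m jog 'ROWS' [FORCE]. ROWS is JSON, a list that holds one entry, the list of rows, each a list of 7 numbers: the opening, from 0 (shut) to 1 (fully open), then the shift along the tool's x, y, z in m, then the turn, a rotation vector about the tool's x, y, z in rad. In form: [[[grip, dx, dy, dz, rx, ry, rz], ...]]. A call has exactly 8 rows; each row shifts and turns the commanded pose from where the row before left it, along the tool's axes as they then stand; what a row does not reach is not made up. A row lasts 1/8 s, in which the tool goes at most 62.5 mm and 10.7 degrees, less where a joint would pass 70% of its speed; a pose out of reach is approached as far as the arm can. A call is refused whole if a number of a shift passes 0.0625 or a number of a turn 0.188, either way. A call with a gripper value outside its range is refused whole. The fingers move at their own pace and stop on an object; FORCE is the grip in N (left out, the last holds). Time passes only in rows, so rows that do not move let the fingers close, or fill a call up. It gives the time, the measured TCP pose, the force, the opening and the grip force at its end, in the units of the state.
- status.read_state(): the state, without advancing time (a new reading comes with each control period).
- viewer.capture(name): name is "side" or "top"; returns (picture, depth): 384x512x3 uint8, blue, green, red; 384x512 float32, mm along the optical axis (not along the pixel's ray), 0 where there is no reading.
- viewer.camera_params(name): a dict with "K" (3x3 intrinsics, pixels), "origin" and "rotation" of the camera in the world. Camera axes: x right, y up, looking along -z (the intrinsics and any distortion apply to the point x, -y, -z); pixel columns grow to the right and rows downward; lengths in mm; the calibration is good to about 2 mm. A picture is of the moment at which its call begins. camera_params takes no time and is no camera call.
- order.job_done(): hands the job in; it is judged then, once.
The state is a dict: "time_s": time; "qpos": joint angles; "qd": joint speeds; "joint_efforts": joint torques, N m; "tcp_pos": TCP position; "eef_rot": TCP orientation; "ft_force": force on the tool from outside, world axes, zero at the start; "moment": the same for the moment, N m; "width": opening from 0.0 (shut) to 1.0 (fully open); "gripper_force": force on a finger pad.
Only numpy, scipy, OpenCV 4.12 (cv2) and the standard library are available. Lean on these libraries where they do the work, as an engineer would, in place of code of your own. Each camera call takes 0.05 s, during which the arm holds its last target. There are 200 camera calls.

## Working session

There is one attempt and no reset: what is moved stays moved. The work goes in short steps, Python scripts to look and compute and a shell command to move; the robot and the scene stay as the last step left them, time stands still between calls to the robot, and variables do not carry over. Pictures are saved under pics/ and viewed, at most 12 in all, crops included, and the job is handed in when it is done.

```bash
ls; mkdir -p pics; cat > h.py <<'E'
import numpy as np, cv2
from plant import status, viewer, order
def snap(n,f):
    im,d=viewer.capture(n); cv2.imwrite(f'pics/{f}.png',im); np.save(f'pics/{f}.npy',d); return im,d
def px(n,f,u,v,z=None):
    c=viewer.camera_params(n);K=np.array(c['K']);R=np.array(c['rotation']);o=np.array(c['origin'],float)
    r=np.linalg.inv(K)@[u,v,1.];r=R@np.array([r[0],-r[1],-r[2]])
    if z is None:
        return o+r*np.load(f'pics/{f}.npy')[int(round(v)),int(round(u))]
    return o+r*(z-o[2])/r[2]
E
python3 - <<'E'
from h import *
a,_=snap('top','t0');b,_=snap('side','s0')
for n in('top','side'):
    print(viewer.camera_params(n))
cv2.imwrite('pics/t0b.png',cv2.resize(a,(800,600),interpolation=cv2.INTER_CUBIC))
cv2.imwrite('pics/s0b.png',cv2.resize(b,(800,600),interpolation=cv2.INTER_CUBIC))
s=status.read_state();print(s)
E
```

```text
pics
{'K': array([[406.76389173,   0.        , 251.23937406],
       [  0.        , 406.76389173, 180.5291208 ],
       [  0.        ,   0.        ,   1.        ]]), 'origin': array([ 430.91993536,  114.03414105, 1118.68195111]), 'rotation': array([[-0.02579945,  0.99759518, -0.06432925],
       [-0.99959723, -0.02650518, -0.01014124],
       [-0.01182191,  0.0640417 ,  0.9978772 ]])}
{'K': array([[478.51847362,   0.        , 258.71358492],
       [  0.        , 478.51847362, 197.86411759],
       [  0.        ,   0.        ,   1.        ]]), 'origin': array([ 176.12494208, -491.76885971,  785.25307621]), 'rotation': array([[ 8.79286725e-01,  3.30365527e-01, -3.43093972e-01],
       [-4.76292813e-01,  6.09730516e-01, -6.33540728e-01],
       [-1.05151777e-04,  7.20477145e-01,  6.93478675e-01]])}
{'time_s': 0.1, 'qpos': array([ 1.09098547e+00,  2.76542201e-01,  1.50600758e+00, -1.52222498e-05,
        1.36070032e+00, -1.21028028e-01]), 'qd': array([-1.33243584e-03, -4.99991724e-04, -1.72858438e-03,  9.39586481e-05,
        4.53975373e-05,  4.26723346e-05]), 'joint_efforts': array([ 1.69413532e-03, -4.17698801e+01, -2.46404600e+01, -1.84362702e-04,
        5.84978086e-03,  2.68296668e-05]), 'tcp_pos': array([201.70896117, 537.95684243, 230.51983795]), 'eef_rot': array([[-9.36325956e-01,  3.51131226e-01, -7.51888591e-04],
       [ 3.51131983e-01,  9.36324809e-01, -1.47716141e-03],
       [ 1.85334445e-04, -1.64711670e-03, -9.99998626e-01]]), 'ft_force': array([ 0.30071419, -0.29197795, -0.04998347]), 'moment': array([-0.01192497,  0.01166664, -0.00712498]), 'gripper_force': 0.0, 'width': 0.9993138080615753}
```

View pics/t0b.png

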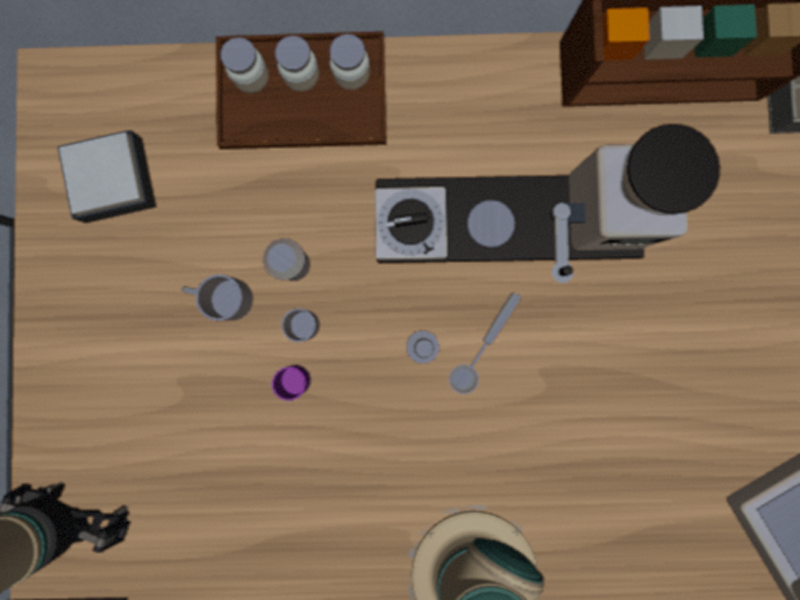

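View pics/s0b.png

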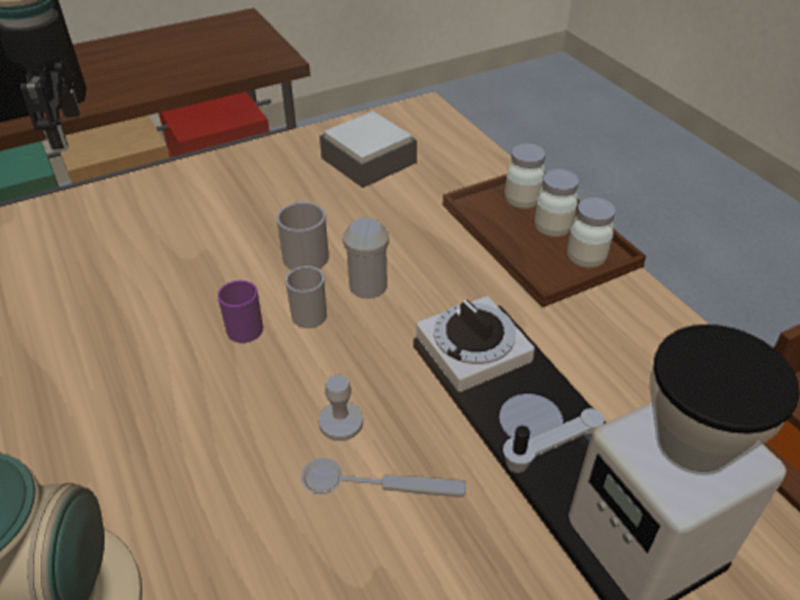

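```bash
python3 - <<'E'
from h import *
a=cv2.imread('pics/t0.png');s=cv2.imread('pics/s0.png')
A=cv2.resize(a[112:172,235:315],(800,600),interpolation=cv2.INTER_CUBIC)
B=cv2.resize(a[190:265,160:260],(400,300),interpolation=cv2.INTER_CUBIC)
C=cv2.resize(a[110:185,300:400],(400,300),interpolation=cv2.INTER_CUBIC)
A2=cv2.resize(a[112:172,235:315],(640,480)[:2],interpolation=cv2.INTER_CUBIC)
cv2.imwrite('pics/c1.png',A)
cv2.imwrite('pics/c2.png',np.hstack([B,C]))
E
```

```text
(no output)
```

View pics/c1.png

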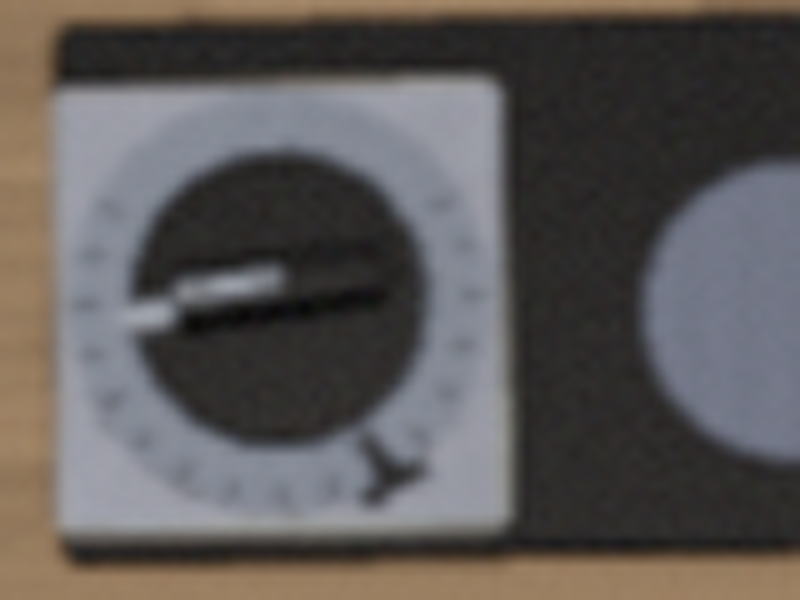

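View pics/c2.png

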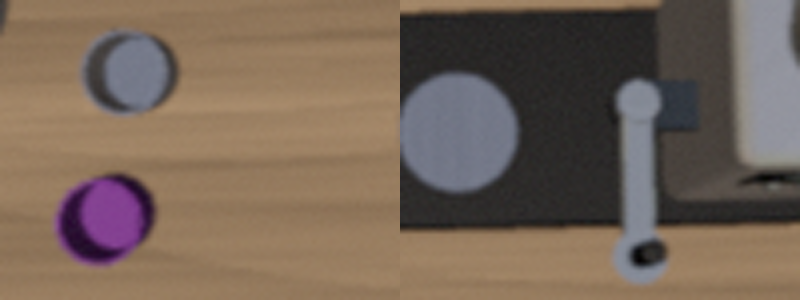

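```bash
python3 - <<'E'
from h import *
f=lambda x,y,ox,oy,k,z:px('top','t0',ox+(x+.5)/k-.5,oy+(y+.5)/k-.5,z)
d=f(282,297,235,112,10,62);p=f(122,320,235,112,10,63);t=f(365,440,235,112,10,64)
r=f(459,132,300,110,4,23);kn=f(652,250,300,110,4,166);h=f(638,101,300,110,4,130);m=f(640,258,300,110,4,125)
cup=f(124.5,73,160,190,4,75)
for n,v in zip('dial ptr tab rest knob hinge mouth cup'.split(),(d,p,t,r,kn,h,m,cup)):print(n,v.round(1))
print('dist',np.linalg.norm((d-r)[:2]),'yaw',np.degrees(np.arctan2(*(-(d-r)[0],(d-r)[1]))))
for n,v in(('p',p),('t',t)):
    e=v-d;print(n,np.hypot(e[0],e[1]),np.degrees(np.arctan2(e[1],e[0])))
# depth of objects: others
for n,u,v in(('shaker',286,256),('mug',222,298),('tamp',423,346),('purple',291,382),('knob',565,271),('cup rim',283,325)):
    print(n,px('top','t0',u*.64,v*.64).round(0))
for n,u,v in(('tab',455,352),('ptr',463,307),('knobtop',522,431)):
    print('side',n,px('side','s0',u*.64,v*.64).round(1))
# cup rim points by depth
D=np.load('pics/t0.npy')
P=np.array([px('top','t0',u,v) for v in range(192,222) for u in range(175,210)])
P=P[(P[:,2]>70)&(P[:,2]<82)];print(len(P),P[:,:2].min(0),P[:,:2].max(0),np.median(P[:,2]))
E
```

```text
dial [601.3  92.   62. ]
ptr [596.2 134.   63. ]
tab [562.8  71.4  64. ]
rest [ 592.5 -318.3   23. ]
knob [ 498.9 -370.4  166. ]
hinge [ 592.7 -385.6  130. ]
mouth [ 497.1 -383.7  125. ]
cup [432.1 281.5  75. ]
dist 410.3370577319072 yaw -1.2304926701730052
p 42.32874131880355 96.87495643567601
t 43.63856426501317 -151.91304325974343
shaker [541. 292. 118.]
mug [483. 426.   5.]
tamp [392.  78.  82.]
purple [333. 307.   6.]
knob [ 502. -135.  167.]
cup rim [432. 307.  73.]
side tab [552.5  63.5  64.8]
side ptr [591.4 109.1  90.3]
side knobtop [ 502.4 -141.6  166.8]
88 [406.03755916 254.89475589] [460.0892913  309.72744006] 75.46213576276818
```

```bash
python3 - <<'E'
from h import *
f=lambda x,y,ox,oy,k,z:px('top','t0',ox+(x+.5)/k-.5,oy+(y+.5)/k-.5,z)
d=f(282,297,235,112,10,62)
r=f(59,132,300,110,4,23);kn=f(252,250,300,110,4,166);h=f(238,101,300,110,4,130);m=f(240,258,300,110,4,125)
for n,v in zip('dial rest knob hinge mouth'.split(),(d,r,kn,h,m)):print(n,v.round(1))
e=d-r;print(np.hypot(e[0],e[1]),np.degrees(np.arctan2(-e[0],e[1])))
# side view: disc centre & rest & cup
for n,u,v,z in(('dial',475,333,62),('rest',532,417,23),('cuprim',306,279,75),('knob',521,431,166),('tab',457,351,64)):
    print('side',n,px('side','s0',u*.64-.2,v*.64-.2,z).round(1))
# dial bar top points by depth
P=np.array([px('top','t0',u,v) for v in range(125,160) for u in range(240,290)])
B=P[(P[:,2]>84)&(P[:,2]<100)][:,:2];print(len(B),B.mean(0));w,V=np.linalg.eigh(np.cov(B.T));print(V[:,1],np.degrees(np.arctan2(V[1,1],V[0,1])))
# footplate edge rows/deck: deck corners
K=P[(P[:,2]>44)&(P[:,2]<56)][:,:2].astype(np.float32);print(cv2.minAreaRect(K))
E
```

```text
dial [601.3  92.   62. ]
rest [599.9 -48.6  23. ]
knob [ 505.1 -137.6  166. ]
hinge [ 599.5 -142.6  130. ]
mouth [ 503.6 -141.   125. ]
140.56112844013458 -0.5487070814875383
side dial [595.8  83.4  62. ]
side rest [602.1 -47.4  23. ]
side cuprim [433.5 279.5  75. ]
side knob [ 501.8 -140.2  166. ]
side tab [556.1  65.   64. ]
124 [600.51590483  92.38876839]
[-0.1193286   0.99285482] 96.85335584775585
((601.2111206054688, 92.42027282714844), (119.77178192138672, 91.87797546386719), 88.46846008300781)
```

```bash
python3 -m jog '[[[1,0,0,0,0,0,-0.18],[1,0,0,0,0,0,-0.18],[1,-0.0385,-0.0427,0,0,0,0],[1,-0.0385,-0.0427,0,0,0,0],[1,-0.0385,-0.0427,0,0,0,0],[1,-0.0385,-0.0427,0,0,0,0],[1,-0.0385,-0.0427,0,0,0,0],[1,-0.0385,-0.0427,0,0,0,0]]]' 30
cat >> h.py <<'E'
def go(x,y,z,hd=None):
    s=status.read_state();R=np.array(s['eef_rot']);d=R.T@(np.array([x,y,z])-s['tcp_pos'])
    h=np.degrees(np.arctan2(R[1,1],R[0,1]))
    print('t',round(s['time_s'],2),'tcp',s['tcp_pos'].round(1),'head',h.round(2),'w',round(s['width'],3),'gf',round(s['gripper_force'],1),'F',s['ft_force'].round(1),'shift mm',d.round(1),'tilt',R[:2,2].round(4), 'q',s['qpos'].round(2))
    if hd is not None: print('rz',np.radians(h-hd).round(4))
E
python3 -c "from h import *;go(433,282,35,90)"
```

```text
time_s: 1.1
tcp_pos: [434.0, 280.9, 231.1]
eef_rot: [[-1.0, -0.001, -0.0], [-0.001, 1.0, 0.0], [0.0, 0.0, -1.0]]
ft_force: [0.9, 0.6, 0.1]
width: 0.998
gripper_force: 0.0
t 1.1 tcp [434.  280.9 231.1] head 90.07 w 0.998 gf 0.0 F [0.9 0.6 0.1] shift mm [  1.    1.1 196.1] tilt [-0.0003  0.0001] q [ 0.44  0.19  1.62  0.    1.33 -1.13]
rz 0.0013
```

```bash
python3 -m jog '[[[1,0.001,0.001,0.04,0,0,0],[1,0,0,0.05,0,0,0],[1,0,0,0.05,0,0,0],[1,0,0,0.04,0,0,0],[1,0,0,0.016,0,0,0],[1,0,0,0.01,0,0,0],[0.6,0,0,0,0,0,0],[0.6,0,0,0,0,0,0]]]' 30; python3 -m jog '[[[0.5,0,0,0,0,0,0],[0.5,0,0,0,0,0,0],[0.5,0,0,0,0,0,0],[0.5,0,0,0,0,0,0],[0.5,0,0,-0.002,0,0,0],[0.5,0,0,-0.01,0,0,0],[0.5,0,0,-0.02,0,0,0],[0.5,0,0,-0.03,0,0,0]]]' 30
python3 -c "from h import *;go(600.5,-48.5,180,52);snap('side','s1');a=cv2.imread('pics/s1.png');cv2.imwrite('pics/s1b.png',cv2.resize(a[100:292,100:356],(800,600)))"
```

```text
time_s: 2.1
tcp_pos: [432.9, 283.6, 26.2]
eef_rot: [[-1.0, -0.001, 0.001], [-0.001, 1.0, 0.0], [-0.001, 0.0, -1.0]]
ft_force: [-1.3, -0.6, 0.6]
width: 0.644
gripper_force: 31.6
time_s: 3.1
tcp_pos: [431.2, 283.1, 87.3]
eef_rot: [[-1.0, -0.001, -0.003], [-0.001, 1.0, -0.001], [0.003, -0.001, -1.0]]
ft_force: [-0.1, -0.1, -0.8]
width: 0.641
gripper_force: 32.2
t 3.1 tcp [431.2 283.1  87.3] head 90.07 w 0.641 gf 32.2 F [-0.1 -0.1 -0.8] shift mm [-168.6 -331.9  -92.8] tilt [-0.0026 -0.001 ] q [ 0.45  0.32  1.84  0.    0.99 -1.13]
rz 0.6644
```

View pics/s1b.png

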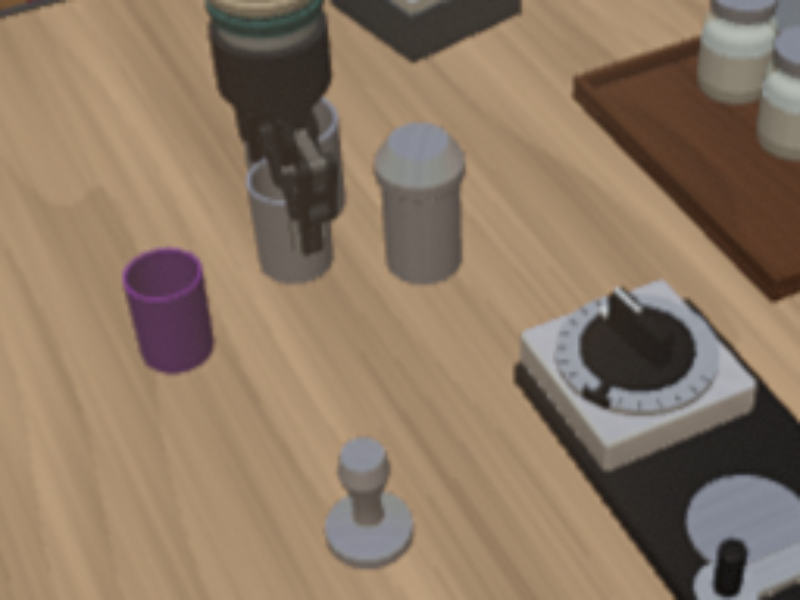

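```bash
python3 -m jog '[[[0.5,0,0,-0.06,0,0,0],[0.5,-0.015,-0.025,-0.01,0,0,0],[0.5,-0.026,-0.051,0,0,0,0],[0.5,-0.026,-0.051,0,0,0,0],[0.5,-0.026,-0.051,0,0,0,0],[0.5,-0.026,-0.051,0,0,0,0],[0.5,-0.026,-0.051,0,0,0,0],[0.5,-0.017,-0.037,0,0,0,0]]]' 30
python3 - <<'E'
from h import *
go(600.5,-48.5,49,90);a,_=snap('top','t1')
cv2.imwrite('pics/t1b.png',cv2.resize(a[90:210,230:390],(800,600)))
E
```

```text
time_s: 4.15
tcp_pos: [595.5, -35.7, 156.8]
eef_rot: [[-1.0, 0.0, 0.0], [0.0, 1.0, -0.0], [-0.0, -0.0, -1.0]]
ft_force: [0.1, 0.0, -2.3]
width: 0.644
gripper_force: 33.6
t 4.15 tcp [595.5 -35.7 156.8] head 89.99 w 0.644 gf 33.6 F [ 0.1  0.  -2.3] shift mm [ -5.  -12.8 107.8] tilt [ 0.0001 -0.0001] q [-0.18  0.36  1.58 -0.    1.21 -1.75]
rz -0.0003
```

View pics/t1b.png

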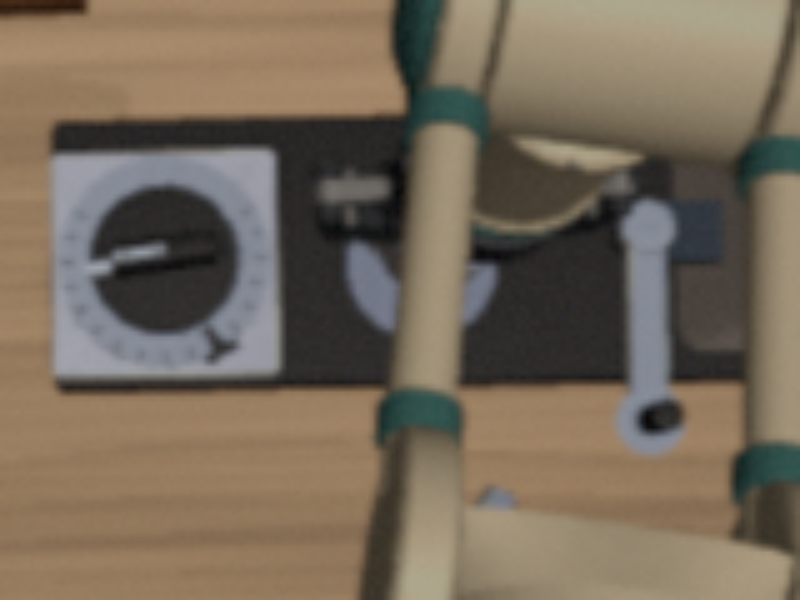

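```bash
python3 -m jog '[[[0.5,-0.005,-0.0128,0,0,0,0],[0.5,0,0,0.03,0,0,0],[0.5,0,0,0.03,0,0,0],[0.5,0,0,0.03,0,0,0],[0.5,0,0,0.012,0,0,0],[0.5,0,0,0.003,0,0,0],[0.5,0,0,0,0,0,0],[0.5,0,0,0,0,0,0]]]' 30
python3 - <<'E'
from h import *
go(600.5,-48.5,49,90);a,_=snap('side','s2')
cv2.imwrite('pics/s2b.png',cv2.resize(a[180:330,270:470],(800,600)))
E
```

```text
time_s: 5.2
tcp_pos: [600.5, -46.2, 53.5]
eef_rot: [[-1.0, -0.001, 0.002], [-0.001, 1.0, -0.0], [-0.002, -0.0, -1.0]]
ft_force: [0.9, -0.3, -1.6]
width: 0.642
gripper_force: 33.5
t 5.2 tcp [600.5 -46.2  53.5] head 90.08 w 0.642 gf 33.5 F [ 0.9 -0.3 -1.6] shift mm [ 0.  -2.3  4.5] tilt [ 0.0023 -0.0004] q [-0.19  0.46  1.7   0.    0.98 -1.76]
rz 0.0013
```

View pics/s2b.png

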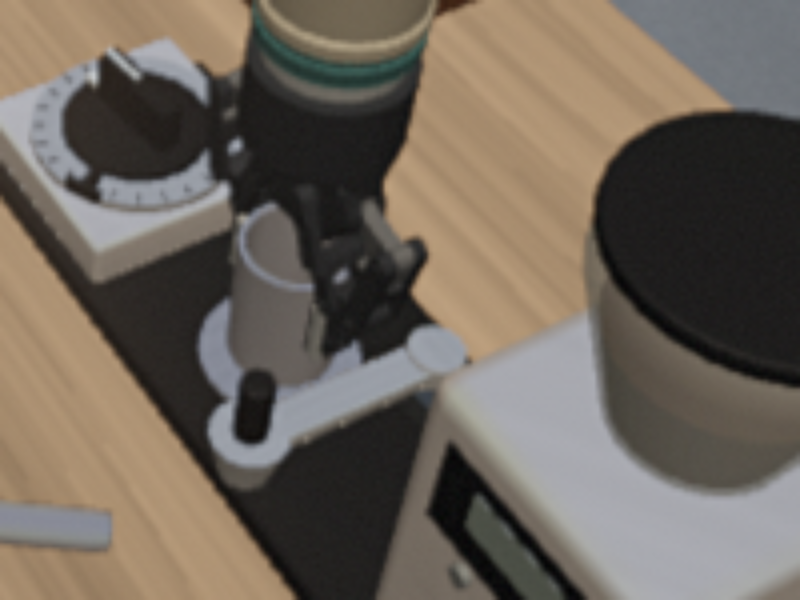

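```bash
python3 -m jog '[[[0.5,0,-0.002,0.002,0,0,0],[0.5,0,0,0.001,0,0,0],[0.5,0,0,0.001,0,0,0],[0.5,0,0,0,0,0,0],[0.5,0,0,0,0,0,0],[0.5,0,0,0,0,0,0],[0.5,0,0,0,0,0,0],[0.5,0,0,0,0,0,0]]]' 30
python3 -c "
from h import *
go(600.5,-48.5,49,90)"
```

```text
time_s: 6.25
tcp_pos: [599.9, -48.4, 49.2]
eef_rot: [[-1.0, -0.001, 0.001], [-0.001, 1.0, -0.0], [-0.001, -0.0, -1.0]]
ft_force: [-1.5, -0.5, 6.3]
width: 0.64
gripper_force: 33.9
t 6.25 tcp [599.9 -48.4  49.2] head 90.07 w 0.64 gf 33.9 F [-1.5 -0.5  6.3] shift mm [-0.6 -0.2  0.2] tilt [ 0.0008 -0.0004] q [-0.2   0.47  1.7  -0.    0.98 -1.77]
rz 0.0013
```

```bash
python3 -m jog '[[[0.75,0,0,0,0,0,0],[0.9,0,0,0,0,0,0],[0.9,0,0,0,0,0,0],[0.9,0,0,-0.02,0,0,0],[0.9,0,0,-0.04,0,0,0],[0.9,0,0,-0.04,0,0,0],[0.9,0,0.03,-0.03,0,0,0],[0.9,0,0.05,0,0,0,0]]]' 30; python3 -m jog '[[[0.6,0,0.03,0,0,0,0.182],[0.5,0,0,0,0,0,0.182],[0.5,0,0,0,0,0,0.182],[0.5,0,0,0,0,0,0.182],[0.5,0,0,0,0,0,0.182],[0.5,0,0,0,0,0,0.182],[0.5,0,0,0,0,0,0.182],[0.5,0,0,0,0,0,0.176]]]'
python3 -c "
from h import *
go(601,92,67,6.9)"
```

```text
time_s: 7.25
tcp_pos: [601.8, 31.3, 181.4]
eef_rot: [[-1.0, 0.002, 0.007], [0.002, 1.0, -0.001], [-0.007, -0.001, -1.0]]
ft_force: [-0.0, 0.6, -0.8]
width: 0.9
gripper_force: 0.0
time_s: 8.25
tcp_pos: [599.4, 62.0, 178.0]
eef_rot: [[-0.116, 0.993, -0.0], [0.993, 0.116, 0.0], [0.0, -0.0, -1.0]]
ft_force: [0.1, 0.6, 0.3]
width: 0.502
gripper_force: 0.0
t 8.25 tcp [599.4  62.  178. ] head 6.66 w 0.502 gf 0.0 F [0.1 0.6 0.3] shift mm [ 29.6   5.1 111. ] tilt [-0.0004  0.0002] q [-0.01  0.35  1.53  0.    1.26 -0.13]
rz -0.0042
```

```bash
python3 -m jog '[[[0.5,0.0296,0.005,0,0,0,-0.004],[0.5,0,0,0.03,0,0,0],[0.5,0,0,0.04,0,0,0],[0.5,0,0,0.03,0,0,0],[0.5,0,0,0.01,0,0,0],[0.3,0,0,0,0,0,0],[0.1,0,0,0,0,0,0],[0.1,0,0,0,0,0,0]]]' 30; python3 -m jog '[[[0.05,0,0,0,0,0,0],[0.05,0,0,0,0,0,0],[0.05,0,0,0,0,0,0],[0.05,0,0,0,0,0,0],[0.05,0,0,0,0,0,0],[0.05,0,0,0,0,0,0],[0.05,0,0,0,0,0,0],[0.05,0,0,0,0,0,0]]]' 40
python3 -c "
from h import *
go(601,92,67,6.9)"
```

```text
time_s: 9.25
tcp_pos: [601.6, 91.9, 69.5]
eef_rot: [[-0.126, 0.992, 0.002], [0.992, 0.126, 0.0], [-0.0, 0.002, -1.0]]
ft_force: [-0.4, 0.2, 1.1]
width: 0.158
gripper_force: 34.4
time_s: 10.25
tcp_pos: [601.6, 91.9, 69.5]
eef_rot: [[-0.126, 0.992, 0.002], [0.992, 0.126, 0.0], [-0.0, 0.002, -1.0]]
ft_force: [-1.4, -0.6, 6.1]
width: 0.153
gripper_force: 41.0
t 10.25 tcp [601.6  91.9  69.5] head 7.22 w 0.153 gf 41.0 F [-1.4 -0.6  6.1] shift mm [ 0.2 -0.6  2.5] tilt [0.0021 0.0001] q [ 0.04  0.45  1.66  0.    1.03 -0.09]
rz 0.0056
```

```bash
python3 -m jog '[[[0.05,0,0,0,0,0,-0.1],[0.05,0,0,0,0,0,-0.16],[0.05,0,0,0,0,0,-0.16],[0.05,0,0,0,0,0,-0.16],[0.05,0,0,0,0,0,-0.16],[0.05,0,0,0,0,0,-0.16],[0.05,0,0,0,0,0,-0.16],[0.05,0,0,0,0,0,-0.16]]]'
python3 -c "
from h import *
go(601,92,67,118.1)"
```

```text
time_s: 11.25
tcp_pos: [602.3, 92.6, 69.5]
eef_rot: [[-0.976, 0.218, 0.003], [0.218, 0.976, 0.001], [-0.003, 0.002, -1.0]]
ft_force: [1.5, 1.7, 4.7]
width: 0.155
gripper_force: 40.9
t 11.25 tcp [602.3  92.6  69.5] head 77.38 w 0.155 gf 40.9 F [1.5 1.7 4.7] shift mm [ 1.1 -0.8  2.5] tilt [0.0035 0.0015] q [ 0.04  0.45  1.66  0.    1.02 -1.31]
rz -0.7106
```

```bash
python3 -m jog '[[[0.05,0,0,0,0,0,-0.15],[0.05,0,0,0,0,0,-0.15],[0.05,0,0,0,0,0,-0.15],[0.05,0,0,0,0,0,-0.14],[0.05,0,0,0,0,0,-0.12],[0.05,0,0,0,0,0,0],[0.05,0,0,0,0,0,0],[0.05,0,0,0,0,0,0]]]'
python3 -c "
from h import *
go(601,92,67,118.1)
a,_=snap('side','s3');b,_=snap('top','t3')"
```

```text
time_s: 12.25
tcp_pos: [602.1, 93.1, 69.5]
eef_rot: [[-0.885, -0.466, 0.003], [-0.466, 0.885, 0.002], [-0.004, 0.001, -1.0]]
ft_force: [-0.2, 3.1, 5.0]
width: 0.157
gripper_force: 40.9
t 12.25 tcp [602.1  93.1  69.5] head 117.77 w 0.157 gf 40.9 F [-0.2  3.1  5. ] shift mm [ 1.5 -0.5  2.5] tilt [0.0032 0.0024] q [ 0.04  0.45  1.66  0.    1.02 -2.02]
rz -0.0058
```

```bash
python3 -m jog '[[[0.4,0,0,0,0,0,0],[0.4,0,0,0,0,0,0],[0.4,0,0,-0.02,0,0,0],[0.4,0,0,-0.05,0,0,0],[0.4,0,0,-0.06,0,0,0],[0.4,0,0,-0.03,0,0,0.163],[0.4,0,0,0,0,0,0.163],[0.4,0,0,0,0,0,0.163]]]'; python3 -m jog '[[[0.4,0.04,0,0,0,0,0],[0.4,0.04,-0.04,0,0,0,0],[0.4,0.04,-0.045,0,0,0,0],[0.4,0.03,-0.05,0,0,0,0],[0.4,0,-0.05,0,0,0,0],[0.4,0,-0.045,0,0,0,0],[0.4,0,0,0,0,0,0],[0.4,0,0,0,0,0,0]]]'
python3 - <<'E'
from h import *
go(504.5,-139,138,90)
a,_=snap('top','t4');b,_=snap('side','s4')
A=cv2.resize(a[112:172,235:315],(400,300),interpolation=cv2.INTER_CUBIC)
B=cv2.resize(b[180:270,255:375],(400,300),interpolation=cv2.INTER_CUBIC)
C=cv2.resize(a[110:185,300:400],(400,300),interpolation=cv2.INTER_CUBIC)
D=cv2.resize(b[225:315,310:430],(400,300),interpolation=cv2.INTER_CUBIC)
cv2.imwrite('pics/c4.png',np.vstack([np.hstack([A,B]),np.hstack([C,D])]))
E
```

```text
time_s: 13.35
tcp_pos: [600.9, 91.7, 228.7]
eef_rot: [[-1.0, 0.009, 0.001], [0.009, 1.0, -0.0], [-0.001, -0.0, -1.0]]
ft_force: [1.0, 0.7, -0.6]
width: 0.401
gripper_force: 0.0
time_s: 14.35
tcp_pos: [449.6, -137.2, 227.9]
eef_rot: [[-1.0, 0.005, -0.001], [0.005, 1.0, 0.001], [0.001, 0.001, -1.0]]
ft_force: [0.6, 0.5, -0.5]
width: 0.398
gripper_force: 0.0
t 14.35 tcp [ 449.6 -137.2  227.9] head 89.74 w 0.398 gf 0.0 F [ 0.6  0.5 -0.5] shift mm [-55.   -1.7  89.9] tilt [-0.0009  0.0012] q [-0.44  0.12  1.72  0.    1.3  -2.01]
rz -0.0046
```

View pics/c4.png

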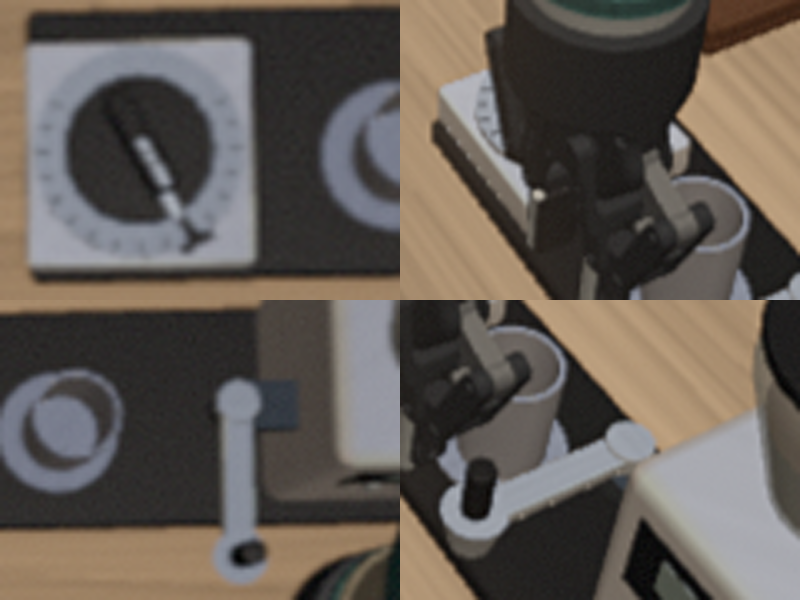

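```bash
python3 - <<'E'
from h import *
print('cup',px('top','t4',300+77/4,110+115/4,98))
P=np.array([px('top','t4',u,v) for v in range(120,148) for u in range(300,335)])
Q=P[(P[:,2]>92)&(P[:,2]<104)];print(len(Q),Q[:,:2].min(0),Q[:,:2].max(0),Q[:,:2].min(0)/2+Q[:,:2].max(0)/2,cv2.minEnclosingCircle(Q[:,:2].astype(np.float32)))
Q=P[(P[:,2]>17)&(P[:,2]<22.0)]
E
python3 -m jog '[[[0.4,-0.030,-0.002,0,0,0,0],[0.4,-0.024,0,0,0,0,0],[0.4,0,0,0.03,0,0,0],[0.4,0,0,0.03,0,0,0],[0.4,0,0,0.02,0,0,0],[0.4,0,0,0.008,0,0,0],[0.4,0,0,0,0,0,0],[0.2,0,0,0,0,0,0]]]'; python3 -m jog '[[[0.1,0,0,0,0,0,0],[0.1,0,0,0,0,0,0],[0.1,0,0,0,0,0,0],[0.1,0,0,0,0,0,0],[0.1,0,0,0,0,0,0],[0.1,0,0,0,0,0,0],[0.1,0,0,0,0,0,0],[0.1,0,0,0,0,0,0]]]' 30
python3 -c "
from h import *
go(503.5,-139.5,139,89)"
```

```text
cup [597.88256654 -50.08563426  98.        ]
81 [576.25933356 -75.74752761] [625.63536484 -21.80087889] [600.9473492  -48.77420325] ((599.3804321289062, -49.68168258666992), 28.108518600463867)
time_s: 15.45
tcp_pos: [504.7, -139.7, 141.3]
eef_rot: [[-1.0, 0.003, 0.002], [0.003, 1.0, -0.001], [-0.002, -0.001, -1.0]]
ft_force: [-0.8, 0.9, -0.9]
width: 0.209
gripper_force: 0.0
time_s: 16.45
tcp_pos: [504.7, -140.0, 141.3]
eef_rot: [[-1.0, 0.004, 0.002], [0.004, 1.0, -0.0], [-0.002, -0.0, -1.0]]
ft_force: [0.0, 0.8, 5.8]
width: 0.174
gripper_force: 29.7
t 16.45 tcp [ 504.7 -140.   141.3] head 89.77 w 0.174 gf 29.7 F [0.  0.8 5.8] shift mm [1.2 0.5 2.3] tilt [ 0.0021 -0.0005] q [-0.4   0.27  1.76  0.    1.12 -1.97]
rz 0.0135
```

```bash
python3 -m jog '[[[0.1,-0.0008,0.0123,0,0,0,0.13],[0.1,-0.0008,0.0123,0,0,0,0.13],[0.1,-0.0008,0.0123,0,0,0,0.13],[0.1,-0.0008,0.0123,0,0,0,0.13],[0.1,-0.0008,0.0123,0,0,0,0.13],[0.1,-0.0008,0.0123,0,0,0,0.13],[0.1,-0.0008,0.0123,0,0,0,0.13],[0.1,0,0,0,0,0,0]]]'
python3 -c "
from h import *
go(599,-47.5,141,0)
p=status.read_state()['tcp_pos'][:2]-[599.5,-142.3];print(np.hypot(*p),np.degrees(np.arctan2(p[1],p[0])))"
```

```text
time_s: 17.45
tcp_pos: [543.2, -66.1, 141.3]
eef_rot: [[-0.613, 0.79, 0.005], [0.79, 0.613, -0.003], [-0.005, 0.002, -1.0]]
ft_force: [3.1, -2.5, 5.2]
width: 0.173
gripper_force: 29.6
t 17.45 tcp [543.2 -66.1 141.3] head 37.79 w 0.173 gf 29.6 F [ 3.1 -2.5  5.2] shift mm [-19.5  55.5   0.5] tilt [ 0.0045 -0.0027] q [-0.25  0.3   1.71 -0.    1.13 -0.91]
rz 0.6595
94.77559216495736 126.4568820975878
```

```bash
python3 -m jog '[[[0.1,-0.0008,0.0123,0,0,0,0.13],[0.1,-0.0008,0.0123,0,0,0,0.13],[0.1,-0.0008,0.0123,0,0,0,0.13],[0.1,-0.0008,0.0123,0,0,0,0.13],[0.1,-0.0007,0.0115,0,0,0,0.12],[0.1,0,0.002,0,0,0,0.02],[0.1,0,0,0,0,0,0],[0.1,0,0,0,0,0,0]]]'
python3 -c "
from h import *
go(599,-47.5,141,0)
p=status.read_state()['tcp_pos'][:2]-[599.5,-142.3];print(np.hypot(*p),np.degrees(np.arctan2(p[1],p[0])))"
```

```text
time_s: 18.45
tcp_pos: [600.1, -47.7, 141.3]
eef_rot: [[0.0, 1.0, 0.002], [1.0, -0.0, -0.004], [-0.004, 0.002, -1.0]]
ft_force: [1.6, -4.8, 5.9]
width: 0.177
gripper_force: 29.7
t 18.45 tcp [600.1 -47.7 141.3] head -0.01 w 0.177 gf 29.7 F [ 1.6 -4.8  5.9] shift mm [ 0.2 -1.1  0.3] tilt [ 0.0024 -0.0039] q [-0.19  0.38  1.59 -0.    1.18 -0.19]
rz -0.0001
94.61768692586388 89.64622019970422
```

```bash
python3 -m jog '[[[0.1,0,0.0015,0,0,0,0.01],[0.1,0,0,0,0,0,0],[0.1,0,0.0015,0,0,0,0.01],[0.1,0,0,0,0,0,0],[0.1,0,0.001,0,0,0,0.01],[0.1,0,0,0,0,0,0],[0.1,0,0,0,0,0,0],[0.1,0,0,0,0,0,0]]]'
python3 -c "
from h import *
go(599,-47.5,141,0)"
```

```text
time_s: 19.45
tcp_pos: [600.1, -47.9, 141.2]
eef_rot: [[0.03, 1.0, -0.006], [1.0, -0.03, -0.004], [-0.004, -0.005, -1.0]]
ft_force: [-5.7, -5.6, 9.5]
width: 0.172
gripper_force: 30.2
t 19.45 tcp [600.1 -47.9 141.2] head -1.71 w 0.172 gf 30.2 F [-5.7 -5.6  9.5] shift mm [ 0.4 -1.2  0.2] tilt [-0.0056 -0.0042] q [-0.19  0.38  1.58 -0.01  1.19 -0.16]
rz -0.0299
```

```bash
python3 -m jog '[[[0.1,0,0.0015,0,0,0,0],[0.1,0,0.001,0,0,0,0],[0.1,0,0,0,0,0,0],[0.1,0,0,0,0,0,0],[0.1,0,0,0,0,0,0],[0.1,0,0,0,0,0,0],[0.1,0,0,0,0,0,0],[0.1,0,0,0,0,0,0]]]'
python3 -c "
from h import *
go(599,-47.5,141,0)"
```

```text
time_s: 20.45
tcp_pos: [600.2, -47.9, 141.1]
eef_rot: [[0.03, 1.0, -0.011], [1.0, -0.03, -0.004], [-0.004, -0.01, -1.0]]
ft_force: [-10.7, -5.1, 13.5]
width: 0.173
gripper_force: 30.7
t 20.45 tcp [600.2 -47.9 141.1] head -1.7 w 0.173 gf 30.7 F [-10.7  -5.1  13.5] shift mm [ 0.4 -1.2  0.1] tilt [-0.0106 -0.0041] q [-0.19  0.38  1.58 -0.01  1.19 -0.16]
rz -0.0298
```

```bash
python3 -m jog '[[[0.3,0,-0.002,0,0,0,0],[0.5,0,0,0,0,0,0],[0.5,0,0,0,0,0,0],[0.5,0,0,-0.02,0,0,0],[0.5,0,0,-0.04,0,0,0],[0.5,0,0,-0.05,0,0,0],[0.5,0,-0.04,0,0,0,0],[0.5,0,-0.05,0,0,0,0]]]'; python3 -m jog '[[[0.5,0.04,-0.04,0,0,0,0],[0.5,0.04,-0.04,0,0,0,0],[0.5,0.05,-0.03,0,0,0,0],[0.5,0.06,0,0,0,0,0],[0.5,0.06,0,0,0,0,0],[0.5,0.06,0,0,0,0,0],[0.5,0.05,0,0,0,0,0],[0.5,0,0,0,0,0,0]]]'
python3 - <<'E'
from h import *
go(599,-47.5,141,0)
a,_=snap('top','t5');b,_=snap('side','s5')
A=cv2.resize(a[112:172,235:315],(400,300),interpolation=cv2.INTER_CUBIC)
B=cv2.resize(b[180:270,255:375],(400,300),interpolation=cv2.INTER_CUBIC)
C=cv2.resize(a[110:185,290:390],(400,300),interpolation=cv2.INTER_CUBIC)
D=cv2.resize(b[135:360,150:450],(400,300),interpolation=cv2.INTER_CUBIC)
cv2.imwrite('pics/c5.png',np.vstack([np.hstack([A,B]),np.hstack([C,D])]))
E
```

```text
time_s: 21.45
tcp_pos: [514.1, -42.2, 250.4]
eef_rot: [[0.032, 0.999, 0.001], [0.999, -0.032, -0.0], [0.0, 0.001, -1.0]]
ft_force: [-0.4, -0.1, -0.8]
width: 0.498
gripper_force: 0.0
time_s: 22.45
tcp_pos: [415.6, 324.5, 249.6]
eef_rot: [[0.028, 1.0, -0.001], [1.0, -0.028, 0.001], [0.001, -0.001, -1.0]]
ft_force: [1.1, -0.7, -0.2]
width: 0.5
gripper_force: 0.0
t 22.45 tcp [415.6 324.5 249.6] head -1.59 w 0.5 gf 0.0 F [ 1.1 -0.7 -0.2] shift mm [-366.9  193.7  108.1] tilt [-0.0008  0.001 ] q [0.53 0.19 1.57 0.   1.38 0.56]
rz -0.0277
```

View pics/c5.png

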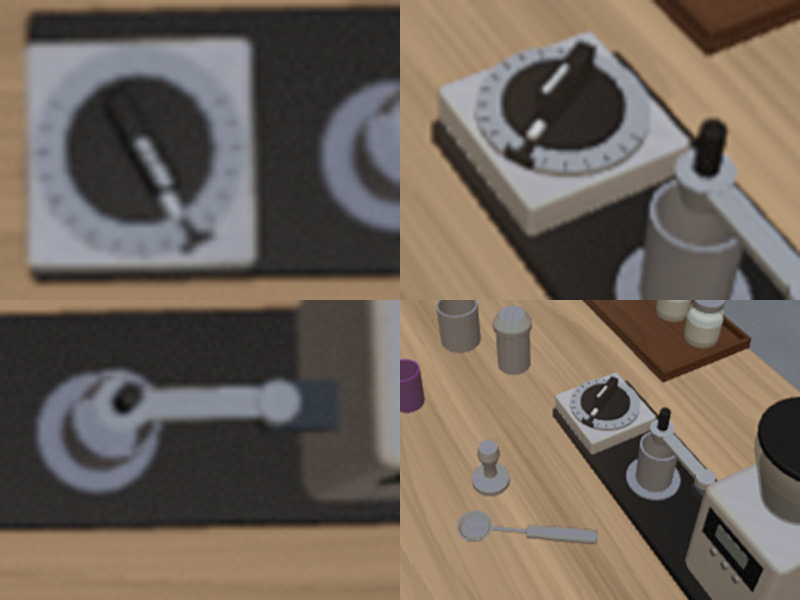

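```bash
python3 - <<'E'
from h import *
a=cv2.imread('pics/t5.png');A=cv2.resize(a[122:172,240:300],None,fx=16,fy=16,interpolation=cv2.INTER_CUBIC)
cv2.imwrite('pics/c6.png',A[330:780,60:660][:450])
E
```

```text
(no output)
```

View pics/c6.png

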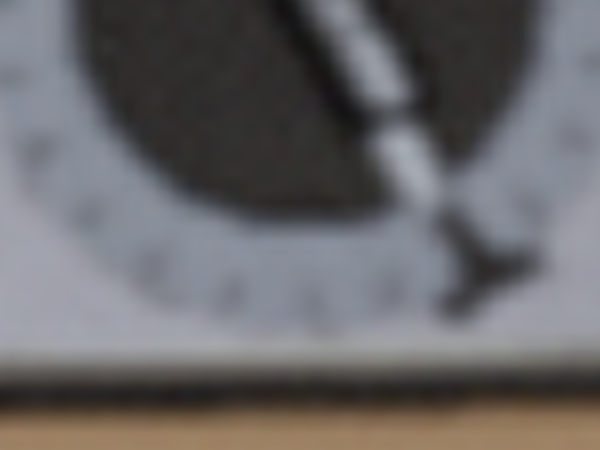

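```bash
python3 -m jog '[[[0.5,-0.0379,0.032,0,0,0,0],[0.5,-0.0379,0.032,0,0,0,0],[0.5,-0.0379,0.032,0,0,0,0],[0.5,-0.0379,0.032,0,0,0,0],[0.5,-0.0379,0.032,0,0,0,0],[0.5,-0.0379,0.032,0,0,0,0],[0.4,0,0,0,0,0,0.18],[0.4,0,0,0,0,0,0.18]]]'; python3 -m jog '[[[0.4,0,0,0,0,0,0.18],[0.4,0,0,0,0,0,0.18],[0.4,0,0,0,0,0,0.18],[0.4,0,0,0,0,0,0.18],[0.4,0,0,0.02,0,0,0],[0.4,0,0,0.03,0,0,0],[0.4,0,0,0.03,0,0,0],[0.4,0,0,0,0,0,0]]]'
python3 -c "
from h import *
go(601,92,69,-64)"
```

```text
time_s: 23.55
tcp_pos: [599.9, 84.6, 250.1]
eef_rot: [[0.392, 0.92, -0.001], [0.92, -0.392, -0.0], [-0.001, -0.001, -1.0]]
ft_force: [-1.0, 0.3, -0.2]
width: 0.4
gripper_force: 0.0
time_s: 24.55
tcp_pos: [597.8, 85.8, 168.2]
eef_rot: [[0.898, 0.44, -0.006], [0.44, -0.898, -0.001], [-0.006, -0.002, -1.0]]
ft_force: [0.6, 0.3, 0.6]
width: 0.404
gripper_force: 0.0
t 24.55 tcp [597.8  85.8 168.2] head -63.88 w 0.404 gf 0.0 F [0.6 0.3 0.6] shift mm [ 6.2 -3.9 99.1] tilt [-0.0061 -0.0005] q [ 0.03  0.36  1.54 -0.    1.25  1.14]
rz 0.0021
```

```bash
python3 -m jog '[[[0.4,0.006,-0.004,0,0,0,0],[0.4,0,0,0.03,0,0,0],[0.4,0,0,0.03,0,0,0],[0.4,0,0,0.025,0,0,0],[0.4,0,0,0.01,0,0,0],[0.3,0,0,0,0,0,0],[0.1,0,0,0,0,0,0],[0.1,0,0,0,0,0,0]]]' 40
python3 -c "
from h import *
go(601,92,69,-59)"
```

```text
time_s: 25.55
tcp_pos: [604.9, 94.4, 76.9]
eef_rot: [[0.897, 0.442, 0.003], [0.442, -0.897, 0.001], [0.003, 0.0, -1.0]]
ft_force: [-0.3, 2.6, 3.6]
width: 0.149
gripper_force: 42.1
t 25.55 tcp [604.9  94.4  76.9] head -63.79 w 0.149 gf 42.1 F [-0.3  2.6  3.6] shift mm [-4.6  0.4  7.9] tilt [0.003  0.0011] q [0.04 0.45 1.65 0.   1.04 1.15]
rz -0.0835
```

```bash
python3 -m jog '[[[0.05,0,0,0,0,0,0],[0.05,0,0,0,0,0,0],[0.05,0,-0.0002,0,0,0,-0.04],[0.05,0,-0.0002,0,0,0,-0.045],[0.05,0,0,0,0,0,0],[0.05,0,0,0,0,0,0],[0.05,0,0,0,0,0,0],[0.05,0,0,0,0,0,0]]]'
python3 -c "
from h import *
go(601,92,69,-59)"
python3 -m jog '[[[0.4,0,0,0,0,0,0],[0.4,0,0,0,0,0,0],[0.4,0,0,-0.02,0,0,0],[0.4,0,0,-0.05,0,0,0],[0.4,0,0,-0.06,0,0,0],[0.4,0,0,-0.04,0,0,0],[0.4,-0.04,-0.04,0,0,0,0],[0.4,-0.04,-0.04,0,0,0,0]]]'; python3 -m jog '[[[0.4,-0.04,-0.04,0,0,0,0],[0.4,-0.04,-0.04,0,0,0,0],[0.4,-0.04,-0.04,0,0,0,0],[0.4,-0.04,-0.04,0,0,0,0],[0.4,-0.04,-0.03,0,0,0,0],[0.4,-0.02,0,0,0,0,0],[0.4,0,0,0,0,0,0],[0.4,0,0,0,0,0,0]]]'
python3 - <<'E'
from h import *
go(601,92,69)
a,_=snap('top','t6')
A=cv2.resize(a[122:172,240:300],None,fx=16,fy=16,interpolation=cv2.INTER_CUBIC)[330:780,60:660]
B=cv2.resize(a[110:185,290:390],(200,150));A[:150,:200]=B
cv2.imwrite('pics/c7.png',A)
E
```

```text
time_s: 26.55
tcp_pos: [604.8, 94.7, 76.8]
eef_rot: [[0.856, 0.517, 0.003], [0.517, -0.856, 0.001], [0.003, 0.001, -1.0]]
ft_force: [-0.8, 2.1, 6.2]
width: 0.15
gripper_force: 42.4
t 26.55 tcp [604.8  94.7  76.8] head -58.9 w 0.15 gf 42.4 F [-0.8  2.1  6.2] shift mm [-4.6  0.3  7.8] tilt [0.0031 0.001 ] q [0.04 0.45 1.65 0.   1.04 1.07]
rz 0.0018
time_s: 27.55
tcp_pos: [493.0, 121.1, 245.3]
eef_rot: [[0.857, 0.516, 0.0], [0.516, -0.857, -0.0], [0.0, 0.0, -1.0]]
ft_force: [-0.0, 0.6, 0.1]
width: 0.404
gripper_force: 0.0
time_s: 28.55
tcp_pos: [209.0, 170.5, 245.6]
eef_rot: [[0.857, 0.515, 0.002], [0.515, -0.857, 0.0], [0.002, 0.001, -1.0]]
ft_force: [0.9, 0.4, -0.6]
width: 0.397
gripper_force: 0.0
t 28.55 tcp [209.  170.5 245.6] head -58.98 w 0.397 gf 0.0 F [ 0.9  0.4 -0.6] shift mm [295.2 269.2 177.2] tilt [0.0017 0.0004] q [ 0.42 -0.23  1.99 -0.    1.38  1.45]
```

View pics/c7.png

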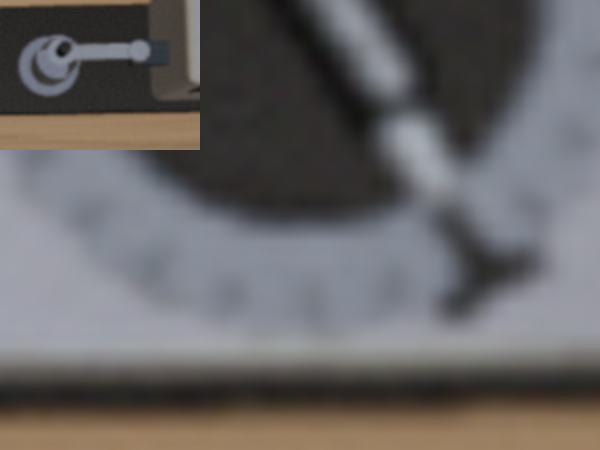

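The pointer end at about (437,190) now runs straight into the tab stem at (450,215). The chute is home over the cup, and the arm is clear of everything. I'm handing the job in.

```bash
python3 -c "
from plant import order
print(order.job_done())"
```

```text
the job is handed in; nothing more can be done
None
```

I handed the job in at about 29 s: the dial pointer lines up with the tab, the cup stands on the rest within about 2 mm of centre, and the chute is home against its stop; the hand-in gave no verdict back.

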